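# Crack the stuck lid of the airing tub and hold it ajar

### The arm

A 7-joint arm with a two-finger parallel gripper is mounted at the origin on the work surface. World frame = base frame: x ahead of the robot, y to its left, z up, the work surface at z = 0. Lengths are in m, angles in rad, forces in N, time in s.
With the tool pointing down it reaches from about 0.425 to 0.875 m from the base axis. Payload 8.4 kg.
Tool frame: the origin (TCP) lies at the very end of the fingers, on their centre line; the grasp point (between the pads) lies 19 mm behind it; x points along the fingers, z is the direction in which the jaws open and shut, and the axes are right-handed (so a half turn about x gives the same grasp; the last joint's range is limited). The gripper opens to 87 mm and grips with 3 to 60 N. Pads are 19 mm wide; open, the fingers measure 117 mm over their backs; the gripper's body (75 mm by 190 mm) begins 51 mm behind the grasp point.
Start: joints at [1.078, 0.333, 0.04, 1.465, -0.013, 1.343, -0.059], TCP at [0.249, -0.6, 0.223] pointing down, gripper open.
Joint ranges: [-2.58, 2.58], [-0.38, 2.09], [-1.3, 1.39], [0.25, 2.4], [-1.5, 4.64], [0.08, 2.09], [-2.65, 2.65]. Speed limits (rad/s): [2.22, 2.22, 2.79, 2.79, 3.14, 3.14, 3.14].

### API

Orientations are given as a rotation vector (axis times angle).
In Python, from cell import env gives the robot as it stands.
- The arm moves only by the tool jog_arm, never from a script. Its argument "rows" is a list of rows, each a list of 5 numbers: the shift along the tool's x, y, z in m, then the turn about the tool's x in rad, then the opening, from 0 (shut) to 1 (fully open). In form: [[dx, dy, dz, yaw, grip], ...]. A call has 1 to 8 rows; each row shifts and turns the commanded pose from where the row before left it, along the tool's axes as they then stand; what a row does not reach is not made up. A row lasts 1/8 s, in which the tool goes at most 62.5 mm and 10.7 degrees, less where a joint would pass 70% of its speed; a pose out of reach is approached as far as the arm can. A call with a gripper value outside its range is refused whole. The fingers move at their own pace and stop on an object; "squeeze" is the grip in N (left out, the last holds). Time passes only in rows, so rows that do not move let the fingers close. It gives the time, the measured TCP pose, the force and the opening at its end, in the units of the state.
- env.read_state(): the state, without advancing time (a new reading comes with each control period).
- env.capture(name): name is "scene" or "top"; returns the picture (420x560x3 uint8, blue, green, red); there is no depth.
- env.camera_params(name): a dict with "intrinsics" (3x3 intrinsics, pixels), "k1" (the pictures are not rectified: a ray, as slopes to the right and down, at radius r is drawn at 1 + k1 r^2 times it, then the intrinsics apply), "eye" and "rotation" of the camera in the world. Camera axes: x right, y down, z forward; pixel columns grow to the right and rows downward; lengths in m; the calibration is good to about 2 mm. A picture is of the moment at which its call begins. camera_params takes no time and is no camera call.
- env.close_job(): hands the job in, once; it reports no verdict.
The state is a dict: "clock": time; "joint_pos": joint angles; "joint_vel": joint speeds; "joint_torque": joint torques, N m; "tcp_pos": TCP position; "ee_rot": TCP orientation; "force": force on the tool from outside, world axes, zero at the start; "moment": the same for the moment, N m; "grip_width": opening from 0.0 (shut) to 1.0 (fully open).
Only numpy, scipy, OpenCV 4.12 (cv2) and the standard library are available. Lean on these libraries where they do the work, as an engineer would, in place of code of your own. Each camera call takes 0.05 s, during which the arm holds its last target.

### The job

The lid of the tub in which the lacquered bowls cure has stuck to its rubber gasket: take it by the upright wooden grip, break it free and ease it open just a little, so that the gap at the front rim is about 4 cm, and finish while still holding it there with the gripper, for it falls shut when let go. The grip is only glued on, so hold it gently (squeeze with no more than 60 N a finger), and never let the lid fly open past 9 cm when the gasket lets go, or dust gets in. Leave the bowl, hoop and cup around the tub where they are.

Things in the scene. Friction and masses are not known exactly. Their poses are not given: they have to be found in the camera images.
- tub: Round grey plastic tub, 220 mm across at the rim, 100 mm high, clamped to the bench (it cannot move) by two low steel feet that reach 155 mm to its left and right. Origin: centre of its underside, on the bench; z up; its x axis points from the front rim (the grip's side, roughly towards the robot) to the hinge at the back.
- grip (a point): Middle of the wooden grip: an upright block 18 mm thick along the hinge axis (the tub's y), 40 mm long along the tub's x, standing 36 mm above the lid around it. This point lies 16 mm above the lid's top (116 mm above the bench when shut) and 20 mm below the grip's upper end, 75 mm in front of the tub's centre and 193 mm from the hinge axis; it moves with the lid.
- hinge (a point): A fixed point in the middle of the hinge axis, at the back of the tub (118 mm behind its centre), 106 mm above the bench. The axis is level, along the tub's y.
- lid (a joint): Opening angle of the round flat grey lid (228 mm across, 10 mm thick, 0.3 to 0.45 kg), rad: 0 shut, growing as the grip rises in an arc about the hinge, at most 0.45. Gap at the front rim: about 232 mm x the angle (40 mm at 0.17). The stuck gasket needs 10 to 17 N of upward pull at the grip to start, half of it at 0.065 rad; from 0.13 rad on only the weight (about 2 N at the grip) pulls it shut.
- bowl: Bystander: open bowl of coiled bamboo, 136 mm across, 55 mm high, beside the tub. Origin: centre of its underside.
- hoop: Bystander: flat bamboo hoop, 120 mm across, 22 mm high, on the other side of the tub. Origin: centre of its underside.
- cup: Bystander: white ceramic cup, 70 mm across, 60 mm high, by the back of the tub. Origin: centre of its underside.

How it is judged:
On the way, in this order (a step that is already met when the one before it is completed fails the run):
1. the gripper's fingers have hold of the lid while it is still shut (contact force between the fingers and lid above 3 N and value of joint lid below 0.03 rad), for 0.2 s.
2. the gasket has let go: the front rim is raised 2 cm or more (value of joint lid above 0.1 rad), for 0.1 s.
At the end, for the whole second after the job is handed in: The lid stands still with its front rim 2.5 to 6 cm open (hinge angle 0.11 to 0.26 rad), held there by the gripper's fingers and propped by nothing else (value of joint lid between 0.11 and 0.26 rad and velocity of joint lid between -0.05 and 0.05 rad/s and contact force between the fingers and lid above 1 N and contact force between lid and bowl below 0.3 N and contact force between lid and hoop below 0.3 N and contact force between lid and cup below 0.3 N); the arm keeps its last pose, push and grip.
It fails at once if the grip is squeezed or the lid pressed too hard (more than 140 N between the two fingers together and the lid) (contact force between the fingers and lid above 140 N).
It fails at once if the lid flies open past about 9 cm (0.39 rad) (value of joint lid above 0.39 rad).
It fails at once if the bowl, hoop or cup is disturbed (moved more than 2 cm) (distance of any of bowl, hoop, cup from where it was at the start of the episode above 0.02 m).
It also fails if it takes over 38 s, if anything falls off the work surface, if the arm or the gripper's body presses on something with over 40 N, if the wrist force passes 120 N, or if a joint passes its speed limit or range.

## Working session

There is one attempt and no reset: what is moved stays moved. The work goes in short steps, Python scripts to look and compute and a tool call to move; the robot and the scene stay as the last step left them, time stands still between calls to the robot, and variables do not carry over. Pictures are saved under pics/ and viewed, and the job is handed in when it is done.

Besides the shell and the picture viewer there is one more tool, called after "Request:" in YAML: its name, and indented under it one key for each argument. jog_arm: Moves the arm, as the interface text tells. Its arguments: {"type":"object","properties":{"rows":{"type":"array"},"squeeze":{"type":"number"}},"required":["rows"]}

```bash
mkdir -p pics
python3 - <<'E'
from cell import env
import cv2
for n in("scene","top"):
    cv2.imwrite(f"pics/{n}0.png",env.capture(n)); print(n,env.camera_params(n))
print(env.read_state())
E
```

```text
scene {'intrinsics': array([[479.44470861,   0.        , 279.46348667],
       [  0.        , 479.44470861, 208.2073536 ],
       [  0.        ,   0.        ,   1.        ]]), 'k1': -0.15249975516123485, 'eye': array([ 1.44511716, -0.0825693 ,  0.97689642]), 'rotation': array([-1.8593588 , -1.63404787,  0.66185385])}
top {'intrinsics': array([[521.54962211,   0.        , 278.00067759],
       [  0.        , 521.54962211, 211.85746258],
       [  0.        ,   0.        ,   1.        ]]), 'k1': -0.12208233899811516, 'eye': array([0.44728669, 0.03538499, 1.4464181 ]), 'rotation': array([-2.14803887,  2.19873068, -0.1093712 ])}
{'clock': 0.1, 'joint_pos': array([ 1.07776589,  0.33387801,  0.03984657,  1.4661217 , -0.01337832,
        1.34330986, -0.05852329]), 'joint_vel': array([-0.00010511, -0.00150457,  0.00122457, -0.00082533, -0.00044047,
        0.0016304 , -0.00019592]), 'joint_torque': array([ 5.41062851e-03, -6.57805610e+01,  1.34139586e+00, -4.04706395e+01,
       -5.94801153e-02,  4.09704528e-02,  8.58591466e-05]), 'tcp_pos': array([ 0.24925542, -0.59987544,  0.22175336]), 'ee_rot': array([ 0.91515268,  1.3714538 , -0.91398064]), 'force': array([ 0.55155844,  0.49038074, -0.08841931]), 'moment': array([-0.02646839, -0.00695973,  0.05766387]), 'grip_width': 0.9982327886564091}
```

View pics/scene0.png

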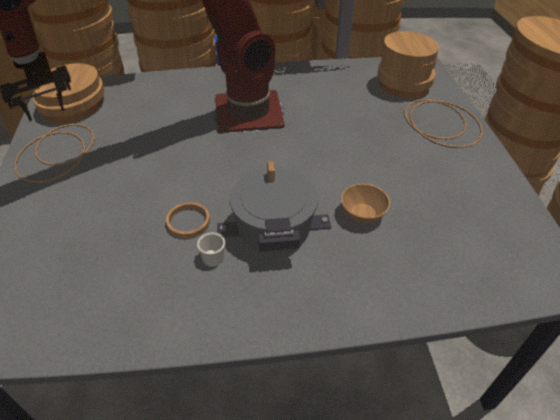

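View pics/top0.png

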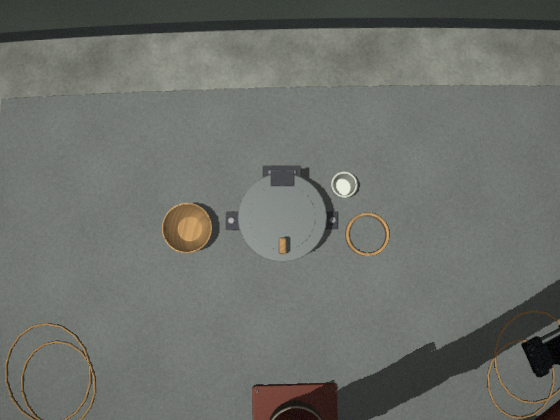

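The scene view shows the tub at about (274,207) with its orange grip at (270,172). In the top view the lid is at (283,217), the grip at (283,245), the hinge at (283,177), and the bowl, hoop and cup stand clear at the sides. Next I measure.

```bash
cat > h.py <<'E'
import cv2,numpy as np
from scipy.spatial.transform import Rotation as R
from cell import env
def ray(n,p):
    c=env.camera_params(n);D=np.array([c['k1'],0,0,0,0.])
    u=cv2.undistortPoints(np.array([[p]],float),c['intrinsics'],D)[0,0]
    # exact model: distorted=(1+k1 r^2)*slope, same as OpenCV
    Rm=R.from_rotvec(c['rotation']).as_matrix()
    d=Rm@np.array([u[0],u[1],1.]);return c['eye'],d/np.linalg.norm(d)
def plane(n,p,z):
    e,d=ray(n,p);return e+d*(z-e[2])/d[2]
def tri(p1,p2):
    a,d=ray('scene',p1);b,f=ray('top',p2)
    s=np.linalg.lstsq(np.c_[d,-f],b-a,rcond=None)[0]
    q,r=a+d*s[0],b+f*s[1];return (q+r)/2,np.linalg.norm(q-r)
def omask(im,box):
    x0,y0,x1,y1=box;hsv=cv2.cvtColor(im,cv2.COLOR_BGR2HSV)
    m=cv2.inRange(hsv,(5,90,60),(25,255,255));o=np.zeros_like(m);o[y0:y1,x0:x1]=m[y0:y1,x0:x1];return o
E
python3 - <<'E'
from h import *
s=cv2.imread('pics/scene0.png');t=cv2.imread('pics/top0.png')
for n,im,b in(('scene',s,(255,150,290,190)),('top',t,(270,228,298,262))):
    m=omask(im,b);c=max(cv2.findContours(m,0,1)[0],key=cv2.contourArea)
    print(n,cv2.contourArea(c),cv2.boundingRect(c),cv2.minAreaRect(c),cv2.boxPoints(cv2.minAreaRect(c)).round(1).tolist())
    x0,y0,x1,y1=b;cr=cv2.resize(im[y0-20:y1+20,x0-20:x1+20],None,fx=8,fy=8,interpolation=0)
    cv2.imwrite(f'pics/crop_{n}.png',cr[:600,:800])
# lid ring in top: gray brighter
for nm,b in(('bowl',(155,195,220,260)),('hoop',(340,205,395,260))):
    m=omask(t,b);c=np.vstack(cv2.findContours(m,0,1)[0]);e=cv2.minEnclosingCircle(c);print(nm,e,plane('top',e[0],.055 if nm=='bowl' else .022))
print('cup',plane('top',(344,184),.06))
print('feet',plane('top',(231,220),.015),plane('top',(333.5,220),.015))
E
```

```text
scene 93.5 (267, 161, 8, 20) ((270.90594482421875, 170.5594024658203), (19.2042179107666, 6.666749477386475), 84.2894058227539) [[266.6000061035156, 161.3000030517578], [273.29998779296875, 160.6999969482422], [275.20001220703125, 179.8000030517578], [268.5, 180.39999389648438]]
top 88.5 (279, 238, 7, 16) ((282.0, 245.5), (15.0, 6.0), 90.0) [[279.0, 238.0], [285.0, 238.0], [285.0, 253.0], [279.0, 253.0]]
bowl ((186.32562255859375, 227.26852416992188), 25.199657440185547) [0.54654918 0.27537226 0.055     ]
hoop ((367.1153869628906, 234.0), 21.729503631591797) [ 0.51885625 -0.21463475  0.022     ]
cup [ 0.65307723 -0.15076409  0.06      ]
feet [0.56671273 0.15840147 0.015     ] [ 0.56013823 -0.12409771  0.015     ]
```

Run:
```python
import cv2
t=cv2.imread('pics/top0.png');cv2.imwrite('pics/lid_top.png',cv2.resize(t[155:270,215:350],None,fx=5,fy=5,interpolation=0))
```

```text
(no output)
```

View pics/lid_top.png

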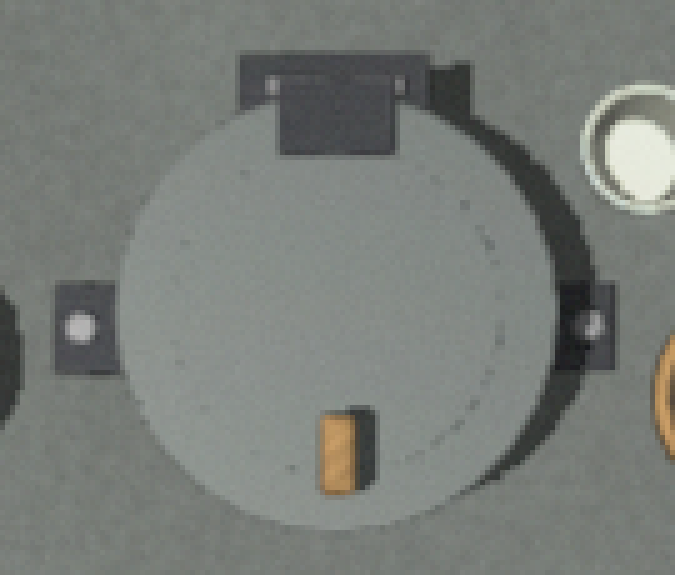

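View pics/crop_scene.png

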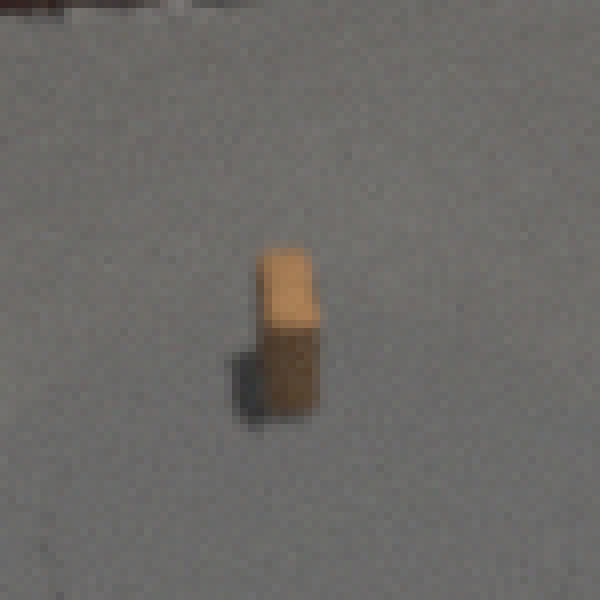

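The crops show the grip's top face centred at about (282.2,244.9) in the top view and (270.5,165.5) in the scene view. The hinge bracket and leaf are centred on column 281.8 in the top view, and the feet bolts are at (230.5,219.9) and (332.9,219.5).

Run:
```python
from h import *
g,res=tri((270.5,165.5),(282.2,244.9));print('griptop',g,res)
T=lambda x,y:(x/5+215-.5,y/5+155-.5)
t=cv2.imread('pics/top0.png')
b1=plane('top',T(80,327),.02);b2=plane('top',T(592,325),.02);print('bolts',b1,b2,np.linalg.norm(b1-b2),'axis angle',np.degrees(np.arctan2(-(b1-b2)[0],(b1-b2)[1])))
# grip long edges
for a,b in(((320,412),(320,494)),((357,412),(355,494))):
    A=plane('top',T(*a),.136);B=plane('top',T(*b),.136);print('edge',A,B,np.degrees(np.arctan2((A-B)[1],(A-B)[0])))
a=plane('top',T(239,80),.106);b=plane('top',T(430,80),.106);print('hinge blk',a,b,np.degrees(np.arctan2(-(a-b)[0],(a-b)[1])))
# lid circle: edge points fit by left/right/front extremes
L=plane('top',T(119,308),.105);Rr=plane('top',T(556,308),.105);F=plane('top',T(337,529),.105);print('lid',L,Rr,F,(L+Rr)/2)
s=env.read_state();M=R.from_rotvec(s['ee_rot']).as_matrix();print(M.round(3));print(s['tcp_pos'])
```

```text
griptop [0.49039233 0.0219317  0.15701064] 0.002591970651691101
bolts [0.56660251 0.15934265 0.02      ] [ 0.56116115 -0.12193296  0.02      ] 0.28132823975687005 axis angle -1.1082659211768673
edge [0.51124907 0.0292169  0.136     ] [0.47011352 0.03018486 0.136     ] -1.3479817123731352
edge [0.51081356 0.01062166 0.136     ] [0.46970022 0.01263972 0.136     ] -2.8101243151384057
hinge blk [0.68654535 0.067184   0.106     ] [ 0.68427114 -0.03229412  0.106     ] -1.3096367047176904
lid [0.56887802 0.13163126 0.105     ] [ 0.5636306  -0.09419071  0.105     ] [0.45253128 0.02176899 0.105     ] [0.56625431 0.01872027 0.105     ]
[[-0.001  0.923  0.384]
 [ 0.001  0.384 -0.923]
 [-1.    -0.    -0.001]]
[ 0.24925542 -0.59987544  0.22175336]
```

The measured grip top of 157 mm disagrees with the text's 136 mm. I check the cameras against other points before moving.

Run:
```python
from h import *
s=cv2.imread('pics/scene0.png');cv2.imwrite('pics/tub_scene.png',cv2.resize(s[150:275,155:325],None,fx=4.7,fy=4.7,interpolation=0))
for nm,p,z in(('gripbot hinge edge',(270.9,181),.1),('top centre',(270.5,165.5),.136),('top far',(269.9,160.8),.136),('top near',(271,170.3),.136)): print(nm,plane('scene',p,z))
# hoop via scene
m=omask(s,(160,195,215,245));c=np.vstack(cv2.findContours(m,0,1)[0]);e=cv2.fitEllipse(cv2.convexHull(c));print('hoop',e,plane('scene',e[0],.011))
m=omask(s,(335,180,395,230));c=np.vstack(cv2.findContours(m,0,1)[0]);print(cv2.boundingRect(c))
```

```text
gripbot hinge edge [0.48849579 0.02407984 0.1       ]
top centre [0.46609266 0.0259285  0.136     ]
top far [0.44633864 0.02661177 0.136     ]
top near [0.48578702 0.02494766 0.136     ]
hoop ((187.25436401367188, 219.7215576171875), (35.32548141479492, 43.97771072387695), 76.49839782714844) [ 0.51959865 -0.21356464  0.011     ]
(341, 184, 49, 39)
```

View pics/tub_scene.png

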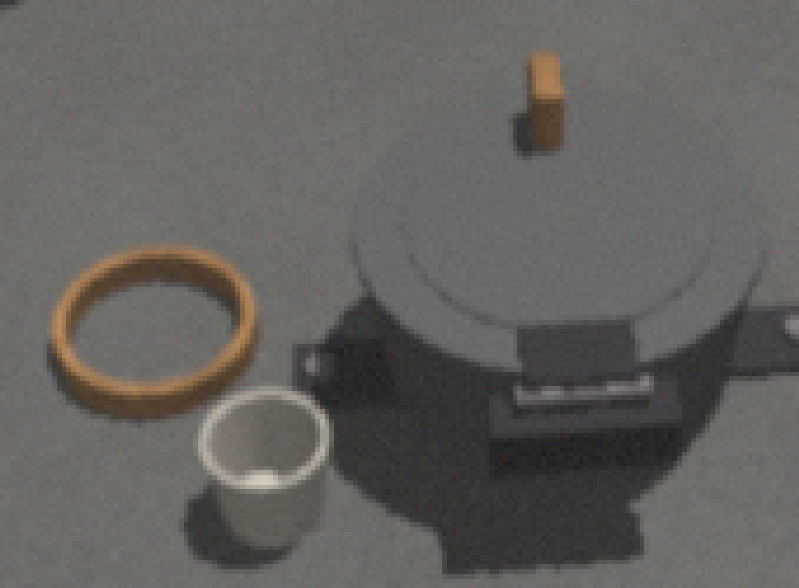

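Run:
```python
from h import *
S=lambda x,y:(x/4.7+155-.4,y/4.7+150-.4)
T=lambda x,y:(x/5+215-.4,y/5+155-.4)
for n,a,b in(('bolt y-',S(316,362),T(592,325)),('bolt y+',S(796,327),T(80,327)),('cup rim',S(264,438),T(650,148)),
 ('grip top',S(546,75),T(338,453)),('grip top hinge-edge y-',S(531,96),T(356,412)),('grip top hinge-edge y+',S(563,97),T(322,412)),
 ('leaf inner y-',S(519,327),T(397,155)),('leaf inner y+',S(634,321),T(278,155)),('lid left ext',S(352,235),T(556,300)),
 ('bracket y- back top',S(489,432),T(430,52)),('bracket y+ back top',S(682,425),T(239,52))):
    q,r=tri(a,b);print(n,q.round(4),'res',round(r,4))
```

```text
bolt y- [ 0.5613 -0.1209  0.0157] res 0.0035
bolt y+ [0.567  0.1605 0.0133] res 0.0017
cup rim [ 0.6527 -0.1501  0.0593] res 0.0046
grip top [0.4897 0.0223 0.1562] res 0.0034
grip top hinge-edge y- [0.5096 0.0123 0.1589] res 0.0021
grip top hinge-edge y+ [0.5101 0.0296 0.1567] res 0.003
leaf inner y- [ 0.6435 -0.0113  0.1176] res 0.0051
leaf inner y+ [0.6452 0.0496 0.1158] res 0.0044
lid left ext [ 0.5663 -0.0923  0.1196] res 0.0018
bracket y- back top [ 0.6997 -0.0319  0.1017] res 0.0026
bracket y+ back top [0.7031 0.0678 0.0963] res 0.0018
```

The calibration holds: the cup rim measures 59 mm (text 60), and the hoop agrees in both views. The tub's lid and grip really do stand about 20 mm above the text: lid about 0.118–0.12, grip top about 0.157. The plan position is consistent two ways, (0.489–0.490, 0.0215), with a yaw of about -1.2°. I'll trust the measurement and test it by closing high on the grip first.

Request:
jog_arm:
  rows:
    - [0, 0, 0, 0.1, 1]
    - [0, 0, 0, 0.1, 1]
    - [0, 0, 0, 0.1, 1]
    - [0, 0, 0, 0.115, 1]
    - [0, 0.007, -0.02, 0, 1]
    - [0, 0.014, -0.04, 0, 1]
    - [0, 0.014, -0.04, 0, 1]
    - [0, 0.014, -0.04, 0, 1]
  squeeze: 30

```text
clock: 1.1
tcp_pos: [0.3016, -0.4598, 0.2221]
ee_rot: [1.225, 1.2, -1.225]
force: [0.5, 0.3, -0.1]
grip_width: 1.002
```

Request:
jog_arm:
  rows:
    - [0, 0.014, -0.04, 0, 1]
    - [0, 0.014, -0.04, 0, 1]
    - [0, 0.014, -0.04, 0, 1]
    - [0, 0.014, -0.04, 0, 1]
    - [0, 0.014, -0.04, 0, 1]
    - [0, 0.014, -0.04, 0, 1]
    - [0, 0.014, -0.04, 0, 1]
    - [0, 0.014, -0.04, 0, 1]

```text
clock: 2.1
tcp_pos: [0.4202, -0.1424, 0.2224]
ee_rot: [1.225, 1.199, -1.225]
force: [0.5, -1.2, -0.1]
grip_width: 1.002
```

Request:
jog_arm:
  rows:
    - [0, 0.014, -0.04, 0, 1]
    - [0, 0.014, -0.04, 0, 1]
    - [0, 0.014, -0.04, 0, 1]
    - [0, 0.01, -0.025, 0, 1]
    - [0, 0.01, -0.015, 0, 1]
    - [0, 0, 0, 0, 1]
    - [0, 0, 0, 0, 1]

```text
clock: 2.98
tcp_pos: [0.485, 0.014, 0.2223]
ee_rot: [1.225, 1.199, -1.226]
force: [0.0, -0.2, -0.2]
grip_width: 1.004
```

Run:
```python
from h import *
s=env.read_state();M=R.from_rotvec(s['ee_rot']).as_matrix();print(s['clock'],s['tcp_pos'],s['force'],M.round(4))
print('tool shift to (.4892,.0217,.138):',M.T@(np.array([.4892,.0217,.138])-s['tcp_pos']))
cv2.imwrite('pics/top1.png',env.capture('top')[150:350,180:400].repeat(3,0).repeat(3,1))
cv2.imwrite('pics/scene1.png',env.capture('scene')[80:260,160:400].repeat(3,0).repeat(3,1))
```

```text
2.975 [0.48503487 0.01402283 0.22229339] [ 0.00601885 -0.23656577 -0.24962364] [[-8.000e-04  9.998e-01 -2.200e-02]
 [-2.000e-04 -2.200e-02 -9.998e-01]
 [-1.000e+00 -8.000e-04  3.000e-04]]
tool shift to (.4892,.0217,.138): [ 0.08428839  0.00405919 -0.00778803]
```

View pics/scene1.png

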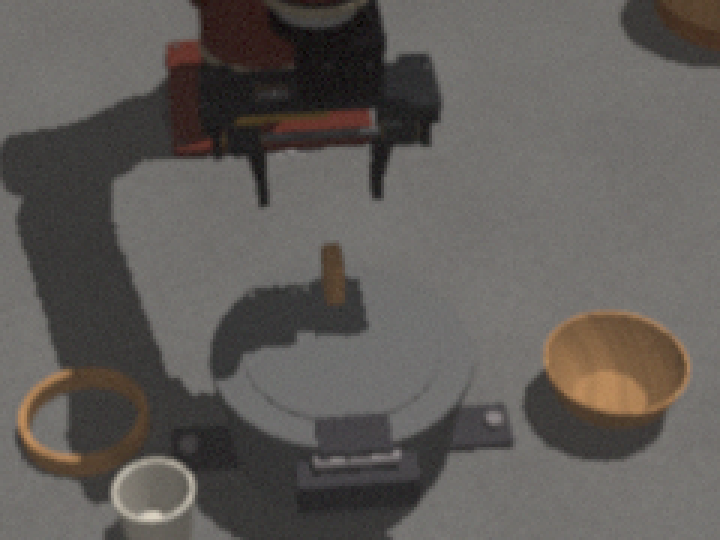

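Request:
jog_arm:
  rows:
    - [0, 0.004, -0.008, 0, 1]
    - [0.02, 0, 0, 0, 1]
    - [0.02, 0, 0, 0, 1]
    - [0.015, 0, 0, 0, 1]
    - [0.012, 0, 0, 0, 1]
    - [0.009, 0, 0, 0, 1]
    - [0.006, 0, 0, 0, 1]
    - [0, 0, 0, 0, 1]

```text
clock: 4.08
tcp_pos: [0.4896, 0.0228, 0.1404]
ee_rot: [1.225, 1.199, -1.225]
force: [-0.3, 0.4, -0.2]
grip_width: 1.001
```

Run:
```python
from h import *
s=env.read_state();print(s['clock'],s['tcp_pos'],s['force'])
cv2.imwrite('pics/scene2.png',cv2.resize(env.capture('scene')[120:240,200:350],None,fx=5,fy=5))
```

```text
4.075 [0.48956335 0.02279401 0.14036911] [-0.2586264   0.3659722  -0.17798487]
```

View pics/scene2.png

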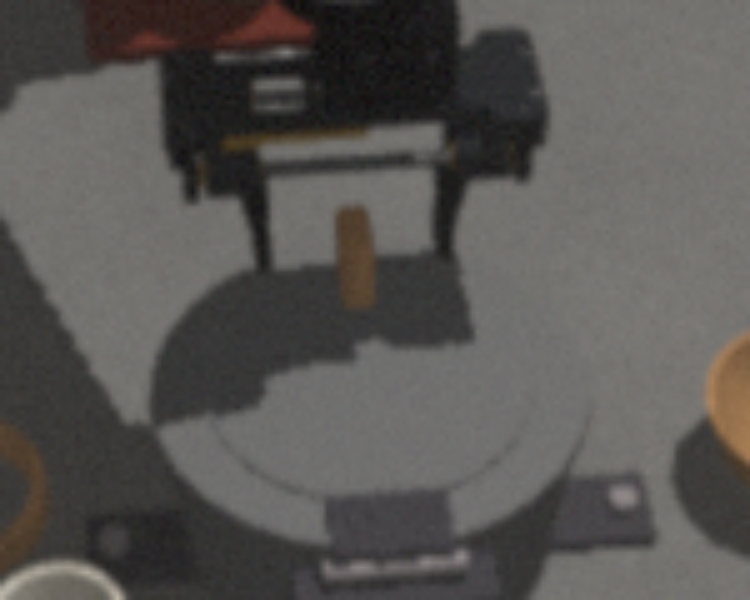

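The fingertips (row 262 in the crop) stand about 19 mm below the grip's top face (rows 207–245), and the grip at column 355 is centred between them. This agrees with the measured 0.157. I lower 9 mm and close gently.

Request:
jog_arm:
  rows:
    - [0.005, 0, 0, 0, 1]
    - [0.004, 0, 0, 0, 1]
    - [0, 0, 0, 0, 0.6]
    - [0, 0, 0, 0, 0.4]
    - [0, 0, 0, 0, 0.25]
    - [0, 0, 0, 0, 0.15]
    - [0, 0, 0, 0, 0.1]
    - [0, 0, 0, 0, 0.1]
  squeeze: 45

```text
clock: 5.12
tcp_pos: [0.4897, 0.0228, 0.1316]
ee_rot: [1.225, 1.199, -1.225]
force: [-0.9, 0.6, 0.2]
grip_width: 0.401
```

Request:
jog_arm:
  rows:
    - [0, 0, 0, 0, 0]
    - [0, 0, 0, 0, 0]
    - [0, 0, 0, 0, 0]
    - [0, 0, 0, 0, 0]

```text
clock: 5.62
tcp_pos: [0.4897, 0.0238, 0.1316]
ee_rot: [1.225, 1.2, -1.224]
force: [0.0, 5.2, -0.8]
grip_width: 0.203
```

Run:
```python
from h import *
s=env.read_state();M=R.from_rotvec(s['ee_rot']).as_matrix();print(s['clock'],s['tcp_pos'],s['force'],s['grip_width']*87,M.round(3).tolist())
cv2.imwrite('pics/scene3.png',cv2.resize(env.capture('scene')[120:240,200:350],None,fx=5,fy=5))
```

```text
5.625 [0.4896763  0.02382281 0.13156446] [ 0.00880587  5.22652109 -0.84456161] 17.65544955607374 [[0.0, 1.0, -0.02], [0.001, -0.02, -1.0], [-1.0, 0.0, -0.001]]
```

View pics/scene3.png

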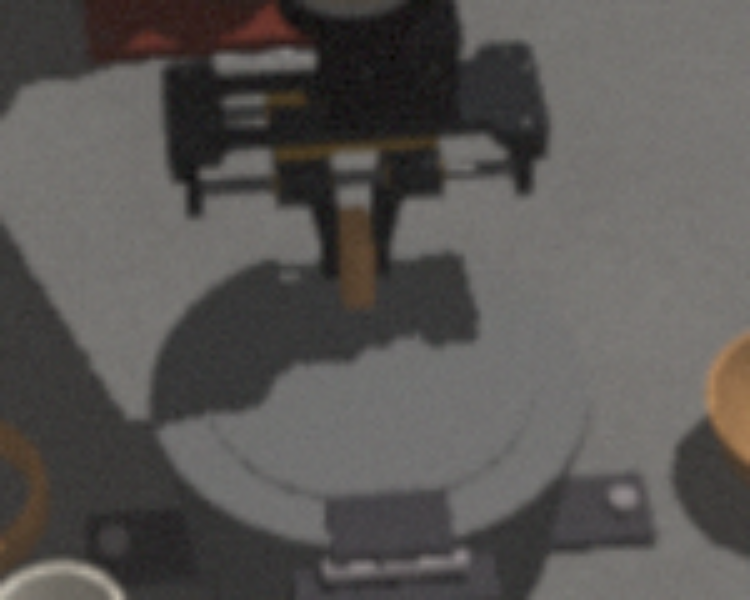

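The grip is held at 17.7 mm opening with the lid still shut and little side force. Now I ease up along the hinge arc.

Request:
jog_arm:
  rows:
    - [-0.001, 0, 0, 0, 0]
    - [-0.001, 0, 0, 0, 0]
    - [-0.001, 0, 0, 0, 0]
    - [-0.001, 0, 0, 0, 0]

```text
clock: 6.18
tcp_pos: [0.4901, 0.0239, 0.1342]
ee_rot: [1.226, 1.2, -1.223]
force: [12.0, 6.7, -18.0]
grip_width: 0.205
```

Request:
jog_arm:
  rows:
    - [-0.001, 0.0005, 0, 0, 0]
    - [-0.001, 0, 0, 0, 0]
    - [-0.001, 0.0005, 0, 0, 0]
    - [-0.001, 0, 0, 0, 0]

```text
clock: 6.68
tcp_pos: [0.4909, 0.0238, 0.1382]
ee_rot: [1.226, 1.201, -1.223]
force: [10.9, 6.2, -16.8]
grip_width: 0.202
```

Run:
```python
from h import *
cv2.imwrite('pics/scene4.png',cv2.resize(env.capture('scene')[120:240,200:350],None,fx=5,fy=5))
```

```text
(no output)
```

View pics/scene4.png

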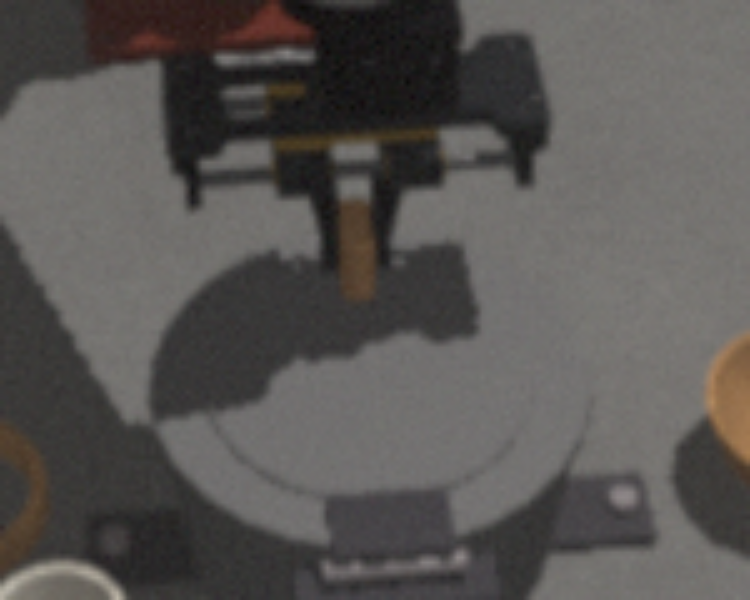

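The grip has risen with the fingers: its base went from row 308 to 299, and the top and tips moved the same amount. It isn't slipping, so I continue.

Request:
jog_arm:
  rows:
    - [-0.001, 0.001, 0, 0, 0]
    - [-0.001, 0.0005, 0, 0, 0]
    - [-0.001, 0.0005, 0, 0, 0]
    - [-0.001, 0.0005, 0, 0, 0]
    - [-0.001, 0.0005, 0, 0, 0]
    - [-0.001, 0, 0, 0, 0]
    - [-0.001, 0.0005, 0, 0, 0]
    - [-0.001, 0, 0, 0, 0]

```text
clock: 7.72
tcp_pos: [0.4929, 0.0238, 0.1461]
ee_rot: [1.224, 1.203, -1.226]
force: [2.6, 5.7, -9.8]
grip_width: 0.202
```

Request:
jog_arm:
  rows:
    - [-0.001, 0.0005, 0, 0, 0]
    - [-0.001, 0, 0, 0, 0]
    - [-0.001, 0.0005, 0, 0, 0]
    - [-0.001, 0, 0, 0, 0]
    - [-0.001, 0.0005, 0, 0, 0]
    - [-0.001, 0, 0, 0, 0]
    - [-0.001, 0.0005, 0, 0, 0]
    - [-0.001, 0, 0, 0, 0]

```text
clock: 8.72
tcp_pos: [0.4957, 0.0237, 0.155]
ee_rot: [1.225, 1.201, -1.224]
force: [2.4, 6.5, -4.2]
grip_width: 0.205
```

Request:
jog_arm:
  rows:
    - [-0.002, 0.0005, 0, 0, 0]
    - [-0.001, 0.0005, 0, 0, 0]
    - [-0.002, 0.0005, 0, 0, 0]
    - [-0.001, 0.0005, 0, 0, 0]
    - [-0.002, 0.0005, 0, 0, 0]
    - [-0.001, 0, 0, 0, 0]
    - [-0.001, 0.0005, 0, 0, 0]
    - [0, 0, 0, 0, 0]

```text
clock: 9.72
tcp_pos: [0.4995, 0.0237, 0.1654]
ee_rot: [1.225, 1.2, -1.223]
force: [3.5, 6.7, -4.3]
grip_width: 0.202
```

Request:
jog_arm:
  rows:
    - [0, 0, 0, 0, 0]
    - [0, 0, 0, 0, 0]
    - [0, 0, 0, 0, 0]
    - [0, 0, 0, 0, 0]

```text
clock: 10.22
tcp_pos: [0.4995, 0.0237, 0.1654]
ee_rot: [1.225, 1.2, -1.223]
force: [4.0, 4.8, -3.8]
grip_width: 0.204
```

Run:
```python
from h import *
s=env.read_state();print(s['clock'],s['tcp_pos'],s['force'],s['grip_width'])
a=env.capture('scene');b=env.capture('top');cv2.imwrite('pics/s5raw.png',a)
cv2.imwrite('pics/scene5.png',cv2.resize(a[120:240,200:350],None,fx=5,fy=5))
cv2.imwrite('pics/top5.png',cv2.resize(b[140:290,200:400],None,fx=4,fy=4))
# expected scene pixel of grip hinge-side base edge for several angles (pivot at measured heights)
c=env.camera_params('scene');Rm=R.from_rotvec(c['rotation']).as_matrix()
rv=cv2.Rodrigues(Rm.T)[0];tv=-Rm.T@c['eye']
for th in(0,.1,.14,.17,.2,.24):
    out=[]
    for X,Z in((-.173,.012),(-.173,-.006+.0+.057),):
        pass
    H=np.array([.682,.0174,.126])
    for X,Z in((-.173,-.006),(-.173,.031)):
        x=X*np.cos(th)+Z*np.sin(th);z=-X*np.sin(th)+Z*np.cos(th)
        p=H+np.array([x*.9998,-x*.0203,z]);q=cv2.projectPoints(p.reshape(1,3),rv,tv,c['intrinsics'],np.array([c['k1'],0,0,0]))[0].ravel();out.append(((q-[200,120]+.5)*5).round(0).tolist())
    print(th,out)
```

```text
10.225 [0.49948335 0.02365657 0.16539887] [ 4.01661073  4.83039744 -3.76637837] 0.2042480521585621
0 [[355.0, 306.0], [355.0, 253.0]]
0.1 [[355.0, 282.0], [355.0, 233.0]]
0.14 [[355.0, 273.0], [356.0, 226.0]]
0.17 [[355.0, 266.0], [356.0, 221.0]]
0.2 [[355.0, 260.0], [356.0, 215.0]]
0.24 [[355.0, 252.0], [356.0, 209.0]]
```

View pics/scene5.png

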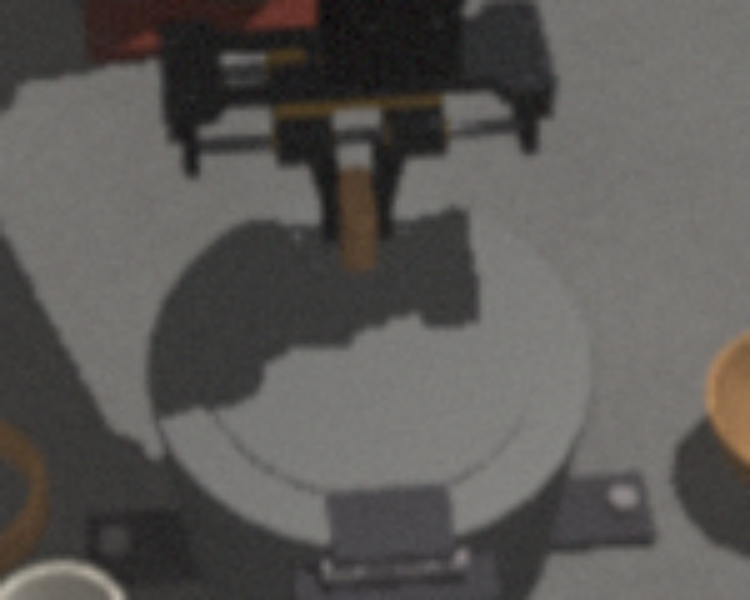

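View pics/top5.png

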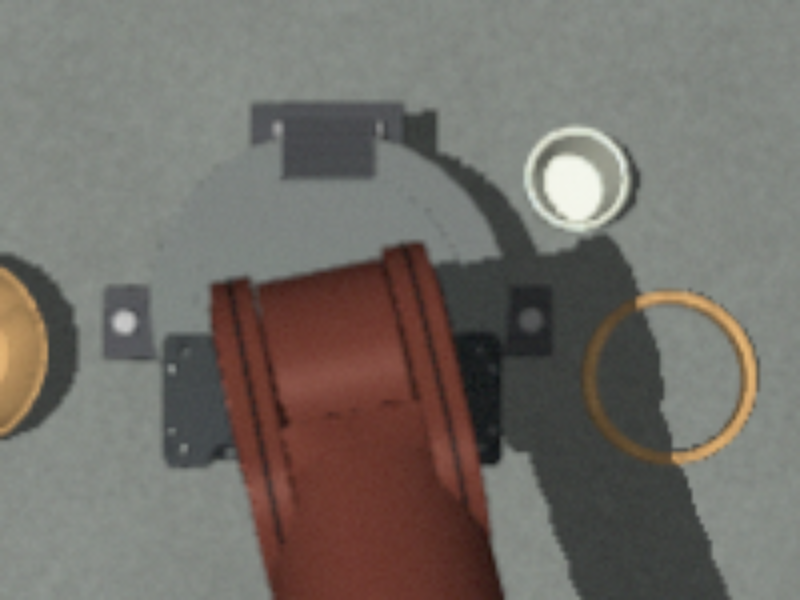

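The grip's base edge now sits at row about 268 in the scene crop, against a predicted 266 at 0.17 rad. The grip is still between the pads, and the bowl, hoop and cup look unmoved. I hand in.

Run:
```python
from cell import env
print(env.close_job())
```

```text
the job is handed in; nothing more can be done
None
```

I took the lid by its grip at 45 N a finger and eased it off the gasket along the hinge arc. It was held at about 0.16–0.175 rad, a gap of roughly 37–41 mm, when I handed the job in at about 10.3 s.

**Final checks:**
- **Lid angle:** the TCP (tool tip) rose 33.8 mm, which gives 0.175 rad. The grip's base edge in the scene picture gives about 0.16 rad. Both are inside the 0.11–0.26 band.
- **Hold:** the arm pose did not change over the last 0.5 s, the finger opening stayed at 17.7 mm, and there was no sign of slip.
- **Forces:** the largest pull was about 23 N at the wrist (18 N of it vertical). About 4 N downward remained at the end, more than the 2 N or so expected from the lid's weight, plus 4–5 N sideways.
- **Bystanders:** the hoop, the cup and the part of the bowl in view looked unmoved in the last pictures. I did not measure their positions again.

**Disagreement with the text:** two-view measurement put the grip's top at about 157 mm, where the text gives 136 mm, and the lid at about 118–120 mm, where the text gives 100 mm. The cup's height agreed with the text, the hoop's position agreed in both views, and the fingertips beside the grip supported the measurement, so I used the measured heights.

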